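Seat the coil and hold the field probe in its bore

ROBOT

A 6-joint arm with a two-finger parallel gripper is mounted at the origin on the work surface. World frame = base frame: x ahead of the robot, y to its left, z up, the work surface at z = 0. Lengths are in m, angles in rad, forces in N, time in s.
With the tool pointing down it reaches from about 0.25 to 0.725 m from the base axis. Payload 4 kg.
Tool frame: the origin (TCP) lies on the centre line of the jaws, within the pads' length; the fingertips stand 17 mm ahead of it and the grasp point (between the pads) lies 2 mm behind it; z points along the fingers, y is the line along which they close (so a half turn about z gives the same grasp; the last joint's range is limited). The gripper opens to 85 mm and grips with 20 to 120 N. Pads are 22 mm wide; open, the fingers measure 114 mm over their backs; the gripper's body (76 mm by 85 mm) begins 54 mm behind the grasp point. The pads swing forward as they close: fully open they stand 13 mm farther back than shut.
Start: joints at [-1.156, 0.241, 0.005, 1.335, 0, 1.571], TCP at [0.202, -0.458, 0.248] pointing down, gripper open.
Joint ranges: [-2.72, 2.72], [-1.05, 1.87], [-1.09, 1.28], [-1.99, 2.15], [-1.42, 1.44], [-3.14, 3.14]. Speed limits (rad/s): [2.79, 2.79, 3.14, 3.14, 3.14, 3.14].

INTERFACE

Orientations are given as a unit quaternion [x, y, z, w].
In Python, from workcell import bot, camera, get_calibration gives the robot as it stands.
- The arm moves only by the tool apply_moves, never from a script. Its argument "steps" is a list of rows, each a list of 3 entries, a list of its own where there are three numbers: the shift along the tool's x, y, z as a fraction of full scale, then the turn, a rotation vector about the tool's x, y, z as a fraction of full scale, then the opening, from 0 (shut) to 1 (fully open). A call has exactly 8 rows; each row shifts and turns the commanded pose from where the row before left it, along the tool's axes as they then stand; what a row does not reach is not made up. Full scale, the value 1, is 20 cm for a shift and pi rad for a turn. A row lasts 1/12 s, in which the tool goes at most 41.7 mm and 7.16 degrees, less where a joint would pass 70% of its speed; a pose out of reach is approached as far as the arm can. A call with a number of a shift or a turn outside -1 to 1 is refused whole. A call with a gripper value outside its range is refused whole. The fingers move at their own pace and stop on an object; the grip force is fixed at half the most. Time passes only in rows, so rows that do not move let the fingers close, or fill a call up. It gives the time, the measured TCP pose, the force, the opening and the grip force at its end, in the units of the state.
- bot.get_obs(): the state, without advancing time (a new reading comes with each control period).
- camera(name): name is "scene" or "top"; returns (picture, depth): 420x560x3 uint8, red, green, blue; 420x560 float32, m along the optical axis (not along the pixel's ray), 0 where there is no reading.
- get_calibration(name): a dict with "fov_y" (degrees; the focal length in pixels is half the picture's height over the tangent of half this angle, whatever the lens; pixels are square), "cx", "cy" (the principal point, pixels), "rvec" (rotation vector, rad) and "tvec" (3), from world to camera coordinates, as OpenCV has them. Camera axes: x right, y down, z forward; pixel columns grow to the right and rows downward; lengths in m; the calibration is good to about 2 mm. A picture is of the moment at which its call begins. get_calibration takes no time and is no camera call.
- bot.job_done(): hands the job in; it is judged then, once.
The state is a dict: "clock": time; "joint_pos": joint angles; "joint_vel": joint speeds; "tau": joint torques, N m; "eef_pos": TCP position; "tool_rot": TCP orientation; "ft_force": force on the tool from outside, world axes, zero at the start; "ft_torque": the same for the moment, N m; "grip_width": finger opening in m; "grasp_force": force on a finger pad.
Only numpy, scipy, OpenCV 4.12 (cv2) and the standard library are available. Lean on these libraries where they do the work, as an engineer would, in place of code of your own. Each camera call takes 0.05 s, during which the arm holds its last target. There are 200 camera calls.

TASK

Take the copper coil off the sloping stand and put it flange down, fully home, in the round pocket of the aluminium test block, and let go of it. Then lift the field probe out of its holder and lower its stem into the coil's bore without ever touching the coil with the probe; finish still holding the probe there in the gripper, motionless, upright and centred in the bore, with its tip half-way down the coil and the coil still home. Leave the other loose things on the bench where they are.

Things in the scene. Friction and masses are not known exactly. Their poses are not given: they have to be found in the camera images.
- coil_mid (a point): Centre (half-way up, on the axis) of the loose coil, 120 g: copper barrel 36 mm across, white round flange 52 mm across and 5 mm thick at its foot; 50 mm high in all, open bore 20 mm wide right through. z: its axis, from flange end (25 mm below) to plain end (25 mm above). It starts flange down on the sloping stand, axis leaning 0.4 rad from vertical, towards the stand's -x.
- slope_mid (a point): Centre of the top face of the fixed sloping stand (black slab 90 by 90 mm, tilted 0.4 rad; 40 mm above the bench here). The coil's flange rests here, centred, between aluminium strips 5 mm high; the side strips reach 35 mm out in y. This frame's x and y are level: x points from the low edge (roughly at the robot's side) to the high edge, z is up.
- pocket (a point): Centre of the floor of the round pocket in the top of the fixed aluminium test block (110 by 110 by 28 mm). The pocket is 57 mm wide and 6 mm deep with a closed flat floor; this point is 22 mm above the bench, z up. The coil seated flange down has its centre 25 mm above this point.
- probe_grip (a point): Centre of the handle of the loose field probe, 100 g: square grey handle 26 by 26 mm, 60 mm tall, on top of a straight round brass stem 8 mm thick and 80 mm long. x and y are normal to the handle's side faces, z points up along the probe; the stem's tip is 110 mm below this point. It starts upright in its holder.
- probe_tip (a point): The lower end of the probe's stem, on its axis, 110 mm below the centre of the handle.
- holder_hole (a point): Centre of the 13 mm hole in the top plate of the fixed probe holder, at the plate's upper face, 100 mm above the bench. Plate 90 by 70 by 10 mm on four posts over a base 100 by 100 mm. The probe's stem hangs through the hole, the underside of its handle resting on the plate, its tip 20 mm above the bench.
- reel: Bystander: grey reel with two flanges, 52 mm across, 30 mm high, standing flat; origin at the centre of its underside.
- core: Bystander: dark ring core, 32 mm across, 14 mm high; origin at the centre of its underside.
- driver: Bystander: screwdriver lying on the bench beyond the middle; origin under its middle.
- flux: Bystander: white round bottle 40 mm across, 100 mm tall; origin at the centre of its underside.
- actuator: Bystander: small linear actuator lying on the bench, 160 mm long, 34 mm wide, 32 mm high; origin under its middle.
- pack: Bystander: black battery pack 55 by 35 by 18 mm; origin at the centre of its underside.

How it is judged:
By the outcome, as a careful person would: the job done as asked, in the order asked, and still so for the second after the job is handed in, while the arm keeps its last pose, push and grip.
It also fails if it takes over 69 s, if anything falls off the work surface, if the arm or the gripper's body presses on something with over 40 N, if the wrist force passes 120 N, or if a joint passes its speed limit or range.

## Working session

There is one attempt and no reset: what is moved stays moved. The work goes in short steps, Python scripts to look and compute and a tool call to move; the robot and the scene stay as the last step left them, time stands still between calls to the robot, and variables do not carry over. Pictures are saved under pics/ and viewed, at most 10 in all, crops included, and the job is handed in when it is done.

Besides the shell and the picture viewer there is one more tool, called after "Call:" in YAML: its name, and indented under it one key for each argument. apply_moves: Moves the arm, as the interface text tells. Its arguments: {"type":"object","properties":{"steps":{"type":"array"}},"required":["steps"]}

```bash
mkdir -p pics; cat > h.py <<'E'
import numpy as np, cv2
from scipy.spatial.transform import Rotation as R
from workcell import bot, camera, get_calibration
def cloud(name):
    im,d=camera(name); c=get_calibration(name)
    f=im.shape[0]/2/np.tan(np.radians(c["fov_y"])/2)
    v,u=np.indices(d.shape)
    P=np.stack([(u-c["cx"])*d/f,(v-c["cy"])*d/f,d],-1)
    Rm=cv2.Rodrigues(np.array(c["rvec"],float))[0]
    W=(P-np.array(c["tvec"]).ravel())@Rm
    W[d==0]=np.nan
    return im,W
E
python3 - <<'E'
from h import *
for n in("scene","top"):
    im,W=cloud(n); np.savez(n,im=im,W=W); cv2.imwrite(f"pics/{n}0.png",cv2.cvtColor(im,cv2.COLOR_RGB2BGR)); print(get_calibration(n))
print(bot.get_obs())
E
```

```text
{'fov_y': 45.75632969632675, 'cx': 279.6333458196696, 'cy': 206.49316110193112, 'rvec': array([ 1.73854257,  2.08804443, -0.57980092]), 'tvec': array([ 0.09684227, -0.41365986,  1.508853  ])}
{'fov_y': 54.231077133730224, 'cx': 276.88843676623753, 'cy': 210.53545180516903, 'rvec': array([ 2.14770798, -2.1816091 ,  0.10080223]), 'tvec': array([-0.0025867 ,  0.57849625,  1.0582243 ])}
{'clock': 0.1, 'joint_pos': array([-1.15599591e+00,  2.41368071e-01,  3.85911414e-03,  1.33519214e+00,
       -1.38812524e-05,  1.57077876e+00]), 'joint_vel': array([-3.26060630e-05, -1.31767108e-03,  3.90507573e-03, -5.13675494e-04,
        1.86440333e-04,  8.45272093e-05]), 'tau': array([ 1.19066804e-04, -3.73138905e+01,  2.53009790e+01,  1.08532820e-02,
        1.60773852e-04,  6.99251856e-06]), 'eef_pos': array([ 0.20128624, -0.45711456,  0.24748681]), 'tool_rot': array([ 9.78567307e-01,  2.05925030e-01, -2.02894982e-04, -9.30545033e-04]), 'ft_force': array([ 0.3966512 ,  0.51629966, -0.20430787]), 'ft_torque': array([ 0.01370777, -0.03741203,  0.0198846 ]), 'grasp_force': 0.0, 'grip_width': 0.08501715796124287}
```

View pics/top0.png

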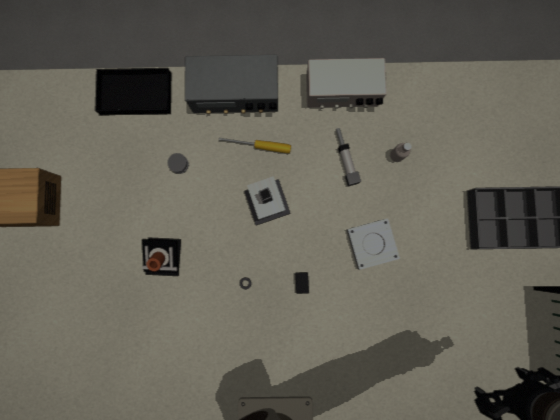

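View pics/scene0.png

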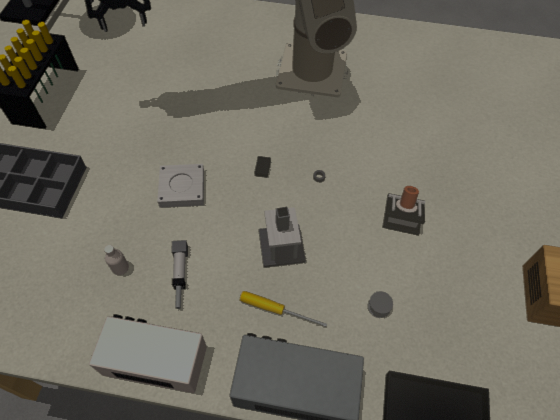

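The top view shows the stand with the copper coil at (157,258), the holder with the probe at (266,197), and the block with its pocket at (374,244). In the scene view they are at (408,205), (283,225) and (181,184). The bystanders are well away from the direct lines at height.

```bash
python3 - <<'E'
from h import *
boxes={"top":{"coil":(138,230,190,282),"hold":(242,170,295,230),"block":(342,212,404,275)},"scene":{"coil":(378,175,430,238),"hold":(252,198,312,270),"block":(152,158,212,212)}}
big=[]
for n in("scene","top"):
    D=np.load(n+".npz");im,W=D["im"],D["W"]
    z=W[...,2]; m=(abs(z)<.02); print(n,"bench z",np.nanmedian(z[m]),np.nanstd(z[m]))
    def st(s,M):
        P=W[M];P=P[np.isfinite(P[:,0])]
        if len(P)<5:print(s,len(P));return
        r=cv2.minAreaRect((P[:,:2]*1000).astype(np.float32))
        print(n,s,len(P),"mean",P.mean(0).round(4),"min",P.min(0).round(4),"max",P.max(0).round(4),"rect",np.round(r[0],1),np.round(r[1],1),round(r[2],1))
    for k,(a,b,c,d) in boxes[n].items():
        M=np.zeros(z.shape,bool);M[b:d,a:c]=1
        if k=="block": st("blocktop",M&(abs(z-.028)<.003)); 
        if k=="hold":
            st("plate",M&(abs(z-.1)<.005)); st("handletop",M&(z>.152)&(z<.17)); st("handle",M&(z>.11)&(z<.17))
        if k=="coil":
            r=im.astype(int); cop=M&(r[...,0]>1.6*r[...,2])&(r[...,0]>60)&(z>.03); st("copper",cop)
            st("stand",M&(z>.01))
        big.append(cv2.resize(cv2.cvtColor(im[b:d,a:c],cv2.COLOR_RGB2BGR),(260,290),interpolation=cv2.INTER_CUBIC))
cv2.imwrite("pics/c1.png",np.vstack([np.hstack(big[:3]),np.hstack(big[3:])]))
E
```

```text
scene bench z 4.195499570732854e-05 0.003388619205324405
scene copper 300 mean [0.4586 0.2954 0.075 ] min [0.4274 0.2798 0.0503] max [0.4785 0.3129 0.0949] rect [453.  296.3] [51.1 33.1] 0.0
scene stand 1225 mean [0.4751 0.2939 0.0502] min [0.4192 0.2487 0.01  ] max [0.5158 0.3426 0.0949] rect [467.2 295.7] [90.1 92.5] 86.1
scene plate 860 mean [0.6143 0.0156 0.0998] min [ 0.5527 -0.0318  0.0952] max [0.6597 0.0602 0.1049] rect [607.   14.6] [93.1 70.5] 18.2
scene handletop 149 mean [0.609  0.0143 0.1598] min [ 0.5925 -0.0007  0.152 ] max [0.6225 0.0299 0.1664] rect [607.5  13.9] [27.3 25.8] 21.4
scene handle 275 mean [0.6129 0.0151 0.1467] min [ 0.5925 -0.0007  0.1102] max [0.6232 0.0301 0.1664] rect [607.5  14. ] [27.4 25.9] 22.0
scene blocktop 1158 mean [ 0.4902 -0.2646  0.0279] min [ 0.4234 -0.3307  0.025 ] max [ 0.5567 -0.2     0.031 ] rect [ 488.5 -265.4] [113.5 110.4] 14.7
top bench z -0.00039730905752577466 0.0030668045329208388
top copper 156 mean [0.448  0.2976 0.0797] min [0.4287 0.2806 0.03  ] max [0.4736 0.3163 0.0936] rect [450.  295.2] [34.  46.6] 64.7
top stand 1184 mean [0.4643 0.2935 0.0501] min [0.4123 0.2492 0.01  ] max [0.5113 0.3445 0.0936] rect [462.5 297.4] [91.1 96.8] 85.9
top plate 845 mean [0.604  0.0159 0.0995] min [ 0.5534 -0.0299  0.0951] max [0.6585 0.0618 0.1049] rect [605.3  16. ] [90.  69.8] 18.4
top handletop 123 mean [0.6048 0.0154 0.1601] min [5.902e-01 5.000e-04 1.548e-01] max [0.6214 0.031  0.1641] rect [605.2  15.6] [25.8 25.6] 21.7
top handle 152 mean [0.6026 0.0149 0.1546] min [5.893e-01 5.000e-04 1.104e-01] max [0.6214 0.031  0.1641] rect [604.8  15.7] [26.4 25.9] 22.4
top blocktop 1163 mean [ 0.4875 -0.262   0.0276] min [ 0.4215 -0.3296  0.025 ] max [ 0.5516 -0.1986  0.031 ] rect [ 487.7 -263. ] [109.9 110.9] 14.3
```

View pics/c1.png

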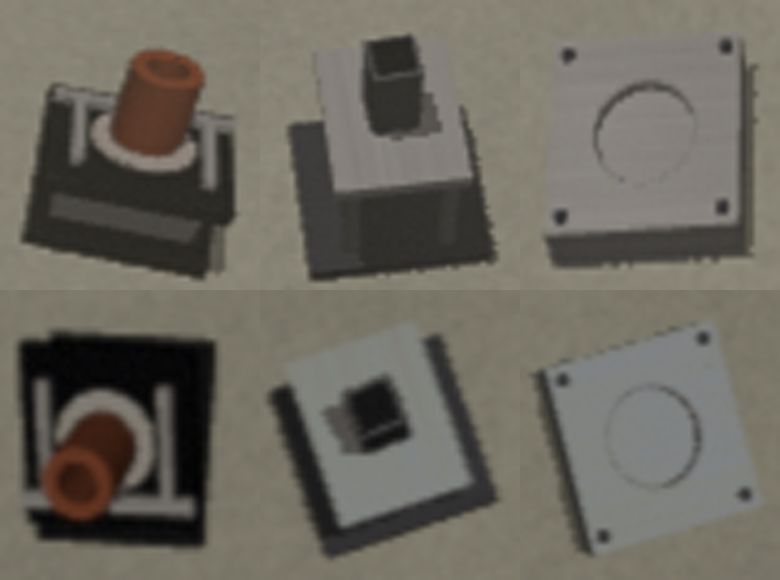

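The crops show the coil leaning towards the low strip of the stand, the probe handle square to its plate, and an empty pocket. The two cameras differ by about 2 mm, so I'll average them. Next I'll fit the coil and write a row planner.

```bash
cat >> h.py <<'E'
def plan(p0,R0,p1,R1,n,dec=3,grip=1.0,early=0):
    """rows taking pose 0 to pose 1 in n rows; rounding is fed back. early: rotation finishes that many rows before the end"""
    p=np.array(p0,float); Rc=R0; rows=[]
    for i in range(n):
        k=n-i; kr=max(n-early-i,0)
        s=np.round(Rc.inv().apply((np.array(p1)-p)/k)/.2,dec)
        t=np.round((Rc.inv()*R1).as_rotvec()/np.pi/max(kr,1),dec) if kr else np.zeros(3)
        p=p+Rc.apply(s*.2); Rc=Rc*R.from_rotvec(t*np.pi)
        rows.append([list(map(float,s+0.)),list(map(float,t+0.)),grip])
    print("maxstep mm",max(np.linalg.norm(r[0])*200 for r in rows),"deg",max(np.linalg.norm(r[1])*180 for r in rows))
    for i in range(0,n,8): print(str(rows[i:i+8]).replace(" ",""))
    print("end",p.round(4),Rc.as_quat().round(4)); return p,Rc
def frame(yaw,tilt=0.):
    """tool y at world angle yaw; tilt leans tool z along the heading yaw-90deg"""
    h=np.array([np.cos(yaw-np.pi/2),np.sin(yaw-np.pi/2),0]);u=np.array([0,0,1.])
    y=np.array([np.cos(yaw),np.sin(yaw),0]);z=np.sin(tilt)*h-np.cos(tilt)*u
    return R.from_matrix(np.stack([np.cross(y,z),y,z],1))
def coildist(W,base,ax):
    """distance from a hollow-cylinder coil surface (barrel and top annulus)"""
    q=W-base;h=q@ax;r=np.linalg.norm(q-h[:,None]*ax,axis=1)
    dr=np.maximum(r-.018,.010-r);dh=h-.050
    return np.where((dr>0)|(dh>0),np.hypot(np.maximum(dr,0),np.maximum(dh,0)),np.maximum(dr,dh))
E
python3 - <<'E'
from h import *
from scipy.optimize import least_squares
boxes={"top":(138,230,190,282),"scene":(378,175,430,238)}
for n,(a,b,c,d) in boxes.items():
    D=np.load(n+".npz");im,W=D["im"][b:d,a:c].astype(int),D["W"][b:d,a:c]
    z=W[...,2]
    cop=(im[...,0]>1.6*im[...,2])&(im[...,0]>55)&(z>.045)
    P=W[cop]
    def base(v): 
        y=v[2];ax=np.array([-np.sin(.4)*np.cos(y),-np.sin(.4)*np.sin(y),np.cos(.4)]);return np.array([v[0],v[1],.04]),ax
    s=least_squares(lambda v:coildist(P,*base(v)),[.466,.296,-.07],loss="soft_l1",f_scale=.001,x_scale=.01)
    print(n,len(P),s.x,"rms",np.sqrt(np.mean(s.fun**2)))
    # slab/strips outline excluding copper: slope plane points
    y=s.x[2];nrm=base(s.x)[1]
    hh=(W-np.array([s.x[0],s.x[1],.04]))@nrm
    S=W[(abs(hh)<.0035)|((hh>.003)&(hh<.007))]; S=S[S[:,2]>.015]
    r=cv2.minAreaRect((S[:,:2]*1000).astype(np.float32));print("slab",len(S),r,"height resid",np.nanmedian(hh[abs(hh)<.003]))
for i in range(3): print(bot.get_obs()["eef_pos"],bot.get_obs()["clock"])
from h import camera; camera("top"); print(bot.get_obs()["eef_pos"],R.from_quat(bot.get_obs()["tool_rot"]).as_matrix().round(4))
E
```

```text
top 198 [ 0.46172951  0.29761168 -0.08336209] rms 0.0011064754609971966
slab 792 ((463.43218994140625, 297.3162536621094), (91.1877212524414, 84.58981323242188), 86.09591674804688) height resid -0.00015314936189912833
scene 300 [ 0.46258367  0.29664326 -0.02487063] rms 0.0016964585314372717
slab 638 ((464.9899597167969, 295.8934020996094), (90.26082611083984, 87.75304412841797), 86.39896392822266) height resid -7.536551130211285e-05
[ 0.20128624 -0.45711456  0.24748681] 0.1
[ 0.20128624 -0.45711456  0.24748681] 0.1
[ 0.20128624 -0.45711456  0.24748681] 0.1
[ 0.20131452 -0.45719829  0.24761411] [[ 9.152e-01  4.030e-01 -7.000e-04]
 [ 4.030e-01 -9.152e-01  1.500e-03]
 [-0.000e+00 -1.600e-03 -1.000e+00]]
```

```bash
python3 - <<'E'
from h import *
o=bot.get_obs(); R0=R.from_quat(o["tool_rot"])
yaw=-.066+np.pi/2; Rg=frame(yaw,.4); ax=-Rg.as_matrix()[:,2]; print("axis",ax)
b=np.array([.4625,.297,.04])
p,Rc=plan(o["eef_pos"],R0,b+ax*.135,Rg,32,3,1.0,early=4)
E
```

```text
axis [-0.3885705   0.02568296  0.92106099]
maxstep mm 24.830626250660696 deg 5.556725654555928
[[[0.078,-0.095,0.013],[-0.006,-0.002,-0.03],1.0],[[0.086,-0.088,0.011],[-0.006,-0.001,-0.03],1.0],[[0.094,-0.079,0.009],[-0.006,-0.002,-0.03],1.0],[[0.101,-0.07,0.007],[-0.006,-0.002,-0.03],1.0],[[0.107,-0.061,0.005],[-0.006,-0.002,-0.03],1.0],[[0.113,-0.05,0.003],[-0.006,-0.001,-0.03],1.0],[[0.117,-0.039,0.002],[-0.006,-0.002,-0.03],1.0],[[0.12,-0.028,0.001],[-0.006,-0.002,-0.03],1.0]]
[[[0.122,-0.017,0.0],[-0.006,-0.002,-0.03],1.0],[[0.123,-0.005,-0.001],[-0.006,-0.001,-0.03],1.0],[[0.123,0.006,-0.002],[-0.006,-0.002,-0.03],1.0],[[0.122,0.018,-0.002],[-0.006,-0.002,-0.03],1.0],[[0.12,0.029,-0.003],[-0.006,-0.002,-0.029],1.0],[[0.117,0.04,-0.003],[-0.006,-0.001,-0.03],1.0],[[0.112,0.051,-0.002],[-0.006,-0.002,-0.029],1.0],[[0.107,0.061,-0.002],[-0.006,-0.001,-0.03],1.0]]
[[[0.101,0.071,-0.001],[-0.006,-0.002,-0.029],1.0],[[0.094,0.08,0.0],[-0.006,-0.002,-0.03],1.0],[[0.086,0.089,0.001],[-0.006,-0.001,-0.029],1.0],[[0.078,0.096,0.002],[-0.006,-0.002,-0.03],1.0],[[0.069,0.103,0.004],[-0.006,-0.002,-0.029],1.0],[[0.059,0.109,0.006],[-0.006,-0.001,-0.029],1.0],[[0.049,0.113,0.007],[-0.007,-0.002,-0.03],1.0],[[0.038,0.117,0.01],[-0.006,-0.001,-0.029],1.0]]
[[[0.027,0.12,0.012],[-0.007,-0.002,-0.03],1.0],[[0.016,0.122,0.014],[-0.006,-0.001,-0.029],1.0],[[0.005,0.122,0.017],[-0.007,-0.002,-0.03],1.0],[[-0.007,0.122,0.019],[-0.006,-0.001,-0.029],1.0],[[-0.017,0.121,0.022],[0.0,0.0,0.0],1.0],[[-0.018,0.12,0.022],[0.0,0.0,0.0],1.0],[[-0.017,0.121,0.021],[0.0,0.0,0.0],1.0],[[-0.018,0.12,0.022],[0.0,0.0,0.0],1.0]]
end [0.4101 0.3004 0.1643] [ 0.0331  0.9796 -0.0066  0.198 ]
```

Call:
apply_moves:
  steps:
    - [[0.078,-0.095,0.013],[-0.006,-0.002,-0.03],1.0]
    - [[0.086,-0.088,0.011],[-0.006,-0.001,-0.03],1.0]
    - [[0.094,-0.079,0.009],[-0.006,-0.002,-0.03],1.0]
    - [[0.101,-0.07,0.007],[-0.006,-0.002,-0.03],1.0]
    - [[0.107,-0.061,0.005],[-0.006,-0.002,-0.03],1.0]
    - [[0.113,-0.05,0.003],[-0.006,-0.001,-0.03],1.0]
    - [[0.117,-0.039,0.002],[-0.006,-0.002,-0.03],1.0]
    - [[0.12,-0.028,0.001],[-0.006,-0.002,-0.03],1.0]

```text
clock: 0.82
eef_pos: [0.2537, -0.2671, 0.2271]
tool_rot: [0.83, 0.552, -0.006, 0.077]
ft_force: [0.9, -0.2, 1.0]
grip_width: 0.0855
grasp_force: 0.0
```

Call:
apply_moves:
  steps:
    - [[0.122,-0.017,0.0],[-0.006,-0.002,-0.03],1.0]
    - [[0.123,-0.005,-0.001],[-0.006,-0.001,-0.03],1.0]
    - [[0.123,0.006,-0.002],[-0.006,-0.002,-0.03],1.0]
    - [[0.122,0.018,-0.002],[-0.006,-0.002,-0.03],1.0]
    - [[0.12,0.029,-0.003],[-0.006,-0.002,-0.029],1.0]
    - [[0.117,0.04,-0.003],[-0.006,-0.001,-0.03],1.0]
    - [[0.112,0.051,-0.002],[-0.006,-0.002,-0.029],1.0]
    - [[0.107,0.061,-0.002],[-0.006,-0.001,-0.03],1.0]

```text
clock: 1.48
eef_pos: [0.3054, -0.0781, 0.2062]
tool_rot: [0.563, 0.814, -0.009, 0.141]
ft_force: [1.0, -0.9, 0.4]
grip_width: 0.0852
grasp_force: 0.0
```

Call:
apply_moves:
  steps:
    - [[0.101,0.071,-0.001],[-0.006,-0.002,-0.029],1.0]
    - [[0.094,0.08,0.0],[-0.006,-0.002,-0.03],1.0]
    - [[0.086,0.089,0.001],[-0.006,-0.001,-0.029],1.0]
    - [[0.078,0.096,0.002],[-0.006,-0.002,-0.03],1.0]
    - [[0.069,0.103,0.004],[-0.006,-0.002,-0.029],1.0]
    - [[0.059,0.109,0.006],[-0.006,-0.001,-0.029],1.0]
    - [[0.049,0.113,0.007],[-0.007,-0.002,-0.03],1.0]
    - [[0.038,0.117,0.01],[-0.006,-0.001,-0.029],1.0]

```text
clock: 2.15
eef_pos: [0.3576, 0.1116, 0.1849]
tool_rot: [0.218, 0.958, -0.01, 0.186]
ft_force: [0.2, 0.8, -0.3]
grip_width: 0.0855
grasp_force: 0.0
```

Call:
apply_moves:
  steps:
    - [[0.027,0.12,0.012],[-0.007,-0.002,-0.03],1.0]
    - [[0.016,0.122,0.014],[-0.006,-0.001,-0.029],1.0]
    - [[0.005,0.122,0.017],[-0.007,-0.002,-0.03],1.0]
    - [[-0.007,0.122,0.019],[-0.006,-0.001,-0.029],1.0]
    - [[-0.017,0.121,0.022],[0.0,0.0,0.0],1.0]
    - [[-0.018,0.12,0.022],[0.0,0.0,0.0],1.0]
    - [[-0.017,0.121,0.021],[0.0,0.0,0.0],1.0]
    - [[-0.018,0.12,0.022],[0.0,0.0,0.0],1.0]

```text
clock: 2.82
eef_pos: [0.4102, 0.301, 0.1635]
tool_rot: [0.033, 0.98, -0.007, 0.198]
ft_force: [-0.3, 0.9, -0.1]
grip_width: 0.0853
grasp_force: 0.0
```

Call:
apply_moves:
  steps:
    - [[0,0,0.09],[0,0,0],1.0]
    - [[0,0,0.09],[0,0,0],1.0]
    - [[0,0,0.09],[0,0,0],1.0]
    - [[0,0,0.09],[0,0,0],1.0]
    - [[0,0,0.06],[0,0,0],1.0]
    - [[0,0,0.05],[0,0,0],1.0]
    - [[0,0,0.04],[0,0,0],1.0]
    - [[0,0,0],[0,0,0],1.0]

```text
clock: 3.48
eef_pos: [0.4493, 0.2962, 0.0682]
tool_rot: [0.033, 0.98, -0.008, 0.197]
ft_force: [0.4, -0.3, -0.4]
grip_width: 0.0852
grasp_force: 0.0
```

```bash
python3 - <<'E'
from h import *
L=[]
for n in("scene","top"):
    im,W=cloud(n); np.savez(n+"1",im=im,W=W)
    a,b=((350,130) if n=="scene" else (110,210))
    L.append(cv2.resize(cv2.cvtColor(im[b:b+110,a:a+110],cv2.COLOR_RGB2BGR),(400,400),interpolation=cv2.INTER_CUBIC))
cv2.imwrite("pics/c2.png",np.hstack(L)); print(bot.get_obs()["eef_pos"],bot.get_obs()["ft_force"])
E
```

```text
[0.44969429 0.29695563 0.06980891] [-0.51264612  0.75727706 -0.30911968]
```

View pics/c2.png

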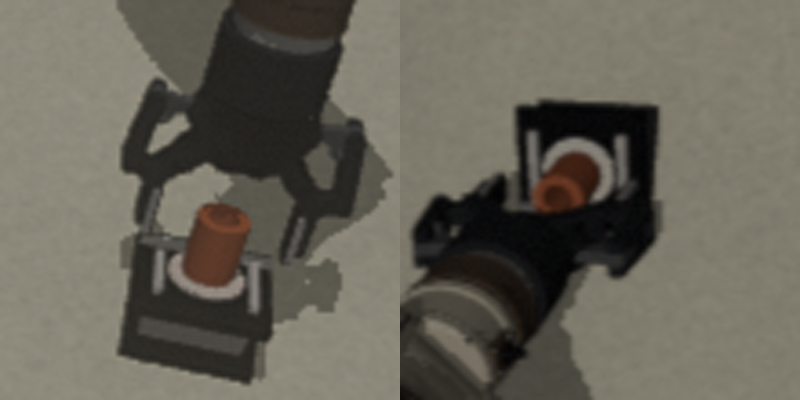

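The fingers straddle the coil on both sides, with the coil at about (215,245) in the left crop and (575,180) in the right, so it lies on the closing line. I'll close now.

Call:
apply_moves:
  steps:
    - [[0,0,0],[0,0,0],0.3]
    - [[0,0,0],[0,0,0],0.3]
    - [[0,0,0],[0,0,0],0.3]
    - [[0,0,0],[0,0,0],0.3]
    - [[0,0,0],[0,0,0],0.3]
    - [[0,0,0],[0,0,0],0.3]
    - [[0,0,0],[0,0,0],0.3]
    - [[0,0,0],[0,0,0],0.3]

```text
clock: 4.25
eef_pos: [0.45, 0.2975, 0.0708]
tool_rot: [0.033, 0.979, -0.007, 0.199]
ft_force: [-3.0, -1.4, 6.8]
grip_width: 0.0333
grasp_force: 60.2
```

```bash
python3 - <<'E'
from h import *
o=bot.get_obs(); print(o)
E
```

```text
{'clock': 4.25, 'joint_pos': array([ 0.73331218,  0.31252412, -0.49836451,  0.47356415, -0.28377308,
        0.75930917]), 'joint_vel': array([ 3.64038321e-05, -5.08392945e-04,  1.19956391e-03, -4.88206051e-04,
       -8.61663911e-04, -1.11980440e-03]), 'tau': array([-5.89696728e-01, -3.29816794e+01,  1.98251939e+01, -2.43852273e+00,
       -8.26847814e-01,  1.74181937e-04]), 'eef_pos': array([0.45001589, 0.29745386, 0.07077989]), 'tool_rot': array([ 0.03291111,  0.97947718, -0.00686238,  0.19873154]), 'ft_force': array([-2.98651175, -1.41887074,  6.81273503]), 'ft_torque': array([-0.06248197,  0.49451752, -0.01703877]), 'grasp_force': 60.23852281272411, 'grip_width': 0.033326140476686784}
```

Call:
apply_moves:
  steps:
    - [[0,0,-0.02],[0,0,0],0.3]
    - [[0,0,-0.04],[0,0,0],0.3]
    - [[0,0,-0.08],[0,0,0],0.3]
    - [[0,0,-0.08],[0,0,0],0.3]
    - [[0,0,-0.08],[0,0,0],0.3]
    - [[0,0,-0.08],[0,0,0],0.3]
    - [[0,0,-0.08],[0,0,0],0.3]
    - [[0,0,-0.04],[0,0,0],0.3]

```text
clock: 4.92
eef_pos: [0.4109, 0.3004, 0.1642]
tool_rot: [0.033, 0.979, -0.006, 0.199]
ft_force: [-0.5, 0.1, -0.3]
grip_width: 0.0342
grasp_force: 59.7
```

```bash
python3 - <<'E'
from h import *
o=bot.get_obs();print(o["ft_force"],o["grip_width"])
# plan to above the pocket, upright; tool y angle kept at 1.505
p,Rc=plan(o["eef_pos"],R.from_quat(o["tool_rot"]),[.488,-.264,.150],frame(1.505,0),32,3,0.3)
E
```

```text
[-0.46720779  0.12489909 -0.25062076] 0.03415833863153529
maxstep mm 17.982213434391216 deg 0.72
[[[-0.016,-0.087,0.009],[0.0,0.004,0.0],0.3],[[-0.016,-0.087,0.009],[0.0,0.004,0.0],0.3],[[-0.016,-0.087,0.009],[0.0,0.004,0.0],0.3],[[-0.016,-0.087,0.008],[0.0,0.004,0.0],0.3],[[-0.016,-0.087,0.008],[0.0,0.004,0.0],0.3],[[-0.016,-0.087,0.008],[0.0,0.004,0.0],0.3],[[-0.016,-0.087,0.008],[0.0,0.004,0.0],0.3],[[-0.016,-0.087,0.008],[0.0,0.004,0.0],0.3]]
[[[-0.017,-0.087,0.007],[0.0,0.004,0.0],0.3],[[-0.017,-0.087,0.007],[0.0,0.004,0.0],0.3],[[-0.017,-0.087,0.007],[0.0,0.004,0.0],0.3],[[-0.017,-0.087,0.007],[0.0,0.004,0.0],0.3],[[-0.017,-0.087,0.007],[0.0,0.004,0.0],0.3],[[-0.017,-0.087,0.006],[0.0,0.004,0.0],0.3],[[-0.017,-0.087,0.006],[0.0,0.004,0.0],0.3],[[-0.017,-0.087,0.006],[0.0,0.004,0.0],0.3]]
[[[-0.017,-0.087,0.006],[0.0,0.004,0.0],0.3],[[-0.017,-0.087,0.005],[0.0,0.004,0.0],0.3],[[-0.017,-0.087,0.005],[0.0,0.004,0.0],0.3],[[-0.017,-0.087,0.005],[0.0,0.004,0.0],0.3],[[-0.017,-0.087,0.005],[0.0,0.004,0.0],0.3],[[-0.017,-0.088,0.005],[0.0,0.004,0.0],0.3],[[-0.018,-0.087,0.004],[0.0,0.004,0.0],0.3],[[-0.018,-0.088,0.004],[0.0,0.004,0.0],0.3]]
[[[-0.018,-0.087,0.004],[0.0,0.004,0.0],0.3],[[-0.018,-0.088,0.004],[0.0,0.004,0.0],0.3],[[-0.018,-0.087,0.003],[0.0,0.004,0.0],0.3],[[-0.017,-0.088,0.003],[0.0,0.004,0.0],0.3],[[-0.018,-0.087,0.003],[0.0,0.004,0.0],0.3],[[-0.018,-0.088,0.003],[0.0,0.004,0.0],0.3],[[-0.017,-0.087,0.003],[0.0,0.004,0.0],0.3],[[-0.018,-0.088,0.002],[0.0,0.004,0.0],0.3]]
end [ 0.488  -0.264   0.1501] [ 3.350e-02  9.994e-01  3.000e-04 -6.000e-04]
```

Call:
apply_moves:
  steps:
    - [[-0.016,-0.087,0.009],[0.0,0.004,0.0],0.3]
    - [[-0.016,-0.087,0.009],[0.0,0.004,0.0],0.3]
    - [[-0.016,-0.087,0.009],[0.0,0.004,0.0],0.3]
    - [[-0.016,-0.087,0.008],[0.0,0.004,0.0],0.3]
    - [[-0.016,-0.087,0.008],[0.0,0.004,0.0],0.3]
    - [[-0.016,-0.087,0.008],[0.0,0.004,0.0],0.3]
    - [[-0.016,-0.087,0.008],[0.0,0.004,0.0],0.3]
    - [[-0.016,-0.087,0.008],[0.0,0.004,0.0],0.3]

```text
clock: 5.58
eef_pos: [0.4299, 0.1581, 0.1585]
tool_rot: [0.033, 0.988, -0.006, 0.148]
ft_force: [0.0, 0.1, -0.8]
grip_width: 0.0334
grasp_force: 59.8
```

Call:
apply_moves:
  steps:
    - [[-0.017,-0.087,0.007],[0.0,0.004,0.0],0.3]
    - [[-0.017,-0.087,0.007],[0.0,0.004,0.0],0.3]
    - [[-0.017,-0.087,0.007],[0.0,0.004,0.0],0.3]
    - [[-0.017,-0.087,0.007],[0.0,0.004,0.0],0.3]
    - [[-0.017,-0.087,0.007],[0.0,0.004,0.0],0.3]
    - [[-0.017,-0.087,0.006],[0.0,0.004,0.0],0.3]
    - [[-0.017,-0.087,0.006],[0.0,0.004,0.0],0.3]
    - [[-0.017,-0.087,0.006],[0.0,0.004,0.0],0.3]

```text
clock: 6.25
eef_pos: [0.4495, 0.0172, 0.1553]
tool_rot: [0.034, 0.995, -0.004, 0.098]
ft_force: [0.3, 0.1, -0.6]
grip_width: 0.0337
grasp_force: 59.8
```

Call:
apply_moves:
  steps:
    - [[-0.017,-0.087,0.006],[0.0,0.004,0.0],0.3]
    - [[-0.017,-0.087,0.005],[0.0,0.004,0.0],0.3]
    - [[-0.017,-0.087,0.005],[0.0,0.004,0.0],0.3]
    - [[-0.017,-0.087,0.005],[0.0,0.004,0.0],0.3]
    - [[-0.017,-0.087,0.005],[0.0,0.004,0.0],0.3]
    - [[-0.017,-0.088,0.005],[0.0,0.004,0.0],0.3]
    - [[-0.018,-0.087,0.004],[0.0,0.004,0.0],0.3]
    - [[-0.018,-0.088,0.004],[0.0,0.004,0.0],0.3]

```text
clock: 6.92
eef_pos: [0.4686, -0.1239, 0.1519]
tool_rot: [0.034, 0.998, -0.002, 0.048]
ft_force: [-0.3, 0.1, -0.6]
grip_width: 0.0338
grasp_force: 59.8
```

Call:
apply_moves:
  steps:
    - [[-0.018,-0.087,0.004],[0.0,0.004,0.0],0.3]
    - [[-0.018,-0.088,0.004],[0.0,0.004,0.0],0.3]
    - [[-0.018,-0.087,0.003],[0.0,0.004,0.0],0.3]
    - [[-0.017,-0.088,0.003],[0.0,0.004,0.0],0.3]
    - [[-0.018,-0.087,0.003],[0.0,0.004,0.0],0.3]
    - [[-0.018,-0.088,0.003],[0.0,0.004,0.0],0.3]
    - [[-0.017,-0.087,0.003],[0.0,0.004,0.0],0.3]
    - [[-0.018,-0.088,0.002],[0.0,0.004,0.0],0.3]

```text
clock: 7.58
eef_pos: [0.4877, -0.2654, 0.1484]
tool_rot: [0.034, 0.999, -0.0, -0.002]
ft_force: [0.8, 0.2, -1.4]
grip_width: 0.0335
grasp_force: 59.8
```

```bash
cat >> h.py <<'E'
from scipy.optimize import least_squares
def copper(n,rad=.05,zmin=None,center=None):
    im,W=cloud(n); i=im.astype(int)
    M=(i[...,0]>1.6*i[...,2])&(i[...,0]>45)&(np.linalg.norm(W[...,:2]-np.array(center),axis=-1)<rad)&(W[...,2]>(zmin or .03))
    return im,W,M
def fitcoil(P,b0,free=True):
    f=lambda v:coildist(P,v[:3],np.array([v[3],v[4],1])/np.linalg.norm([v[3],v[4],1]))
    g=f if free else (lambda v:f(np.r_[v,0,0]))
    s=least_squares(g,np.r_[b0,[0,0]] if free else b0,loss="soft_l1",f_scale=.001,x_scale=.01)
    return s.x,np.sqrt(np.mean(g(s.x)**2))
E
python3 - <<'E'
from h import *
o=bot.get_obs();print(o["eef_pos"],o["tool_rot"],o["grip_width"]); e=o["eef_pos"]
L=[]
for n in("scene","top"):
    im,W,M=copper(n,center=e[:2]); P=W[M]; np.savez(n+"2",im=im,W=W,M=M)
    v,u=np.nonzero(M); print(n,len(P),u.mean(),v.mean(),P.mean(0))
    for fr in(True,False):
        x,r=fitcoil(P,[e[0],e[1],e[2]-.033],fr); print(fr,x.round(4),r)
    a,b=int(u.mean())-60,max(int(v.mean())-50,0)
    L.append(cv2.resize(cv2.cvtColor(im[b:b+120,a:a+120],cv2.COLOR_RGB2BGR),(400,400),interpolation=cv2.INTER_CUBIC))
cv2.imwrite("pics/c3.png",np.hstack(L))
E
```

```text
[ 0.4877026  -0.26541202  0.14841524] [ 3.38075165e-02  9.99426149e-01 -4.19953271e-04 -2.06129880e-03] 0.03346361169792932
scene 235 171.46382978723403 154.22978723404256 [ 0.49640303 -0.26385355  0.15121451]
True [ 0.4865 -0.2641  0.1153  0.0336 -0.0298] 0.00431284767157359
False [ 0.4876 -0.265   0.1151] 0.004340850093591699
top 0 nan nan [nan nan nan]
True [ 0.4877 -0.2654  0.1154  0.      0.    ] nan
False [ 0.4877 -0.2654  0.1154] nan<stdin>:6: RuntimeWarning: Mean of empty slice.
  ret = ret.dtype.type(ret / rcount)
  ret = um.true_divide(
  return _methods._mean(a, axis=axis, dtype=dtype,
<stdin>:9: RuntimeWarning: Mean of empty slice.
Traceback (most recent call last):
ValueError: cannot convert float NaN to integer
```

```bash
python3 - <<'E'
from h import *
D=np.load("scene2.npz");im,W,M=D["im"],D["W"],D["M"]
im=im.copy()
a,b=120,100
c=cv2.resize(cv2.cvtColor(im[b:b+120,a:a+120],cv2.COLOR_RGB2BGR),(600,600),interpolation=cv2.INTER_CUBIC)
cv2.imwrite("pics/c3.png",c)
i=im.astype(int); P=W.reshape(-1,3); s=i.sum(-1).ravel()
near=(np.linalg.norm(P[:,:2]-[.488,-.265],axis=1)<.04)
F=near&(P[:,2]>.10)&(P[:,2]<.13); print(F.sum(),np.percentile(s[F],[5,50,95]))
C=near&M.ravel()&(P[:,2]<.165)&(P[:,2]>.12)
d=coildist(P[C],np.array([.4877,-.265,.1154]),np.array([0,0,1.])); print(C.sum(),np.percentile(d,[5,25,50,75,95]).round(4))
E
```

```text
146 [109.25 287.   433.75]
206 [-0.0024 -0.0012 -0.0004  0.0005  0.0017]
```

View pics/c3.png

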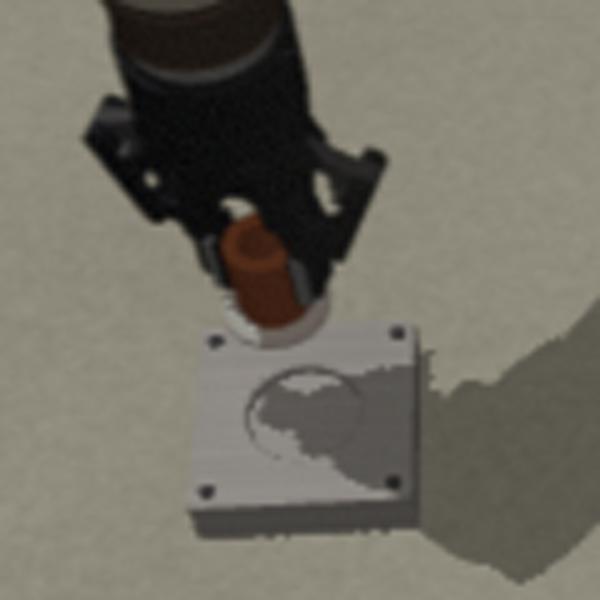

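The crop shows the coil held upright with its flange at about (275,320), above the pocket at (305,412), and not tilted.

```bash
python3 - <<'E'
from h import *
D=np.load("scene2.npz");W,M=D["W"],D["M"]; P=W.reshape(-1,3)
C=M.ravel()&(np.linalg.norm(P[:,:2]-[.488,-.265],axis=1)<.026)&(P[:,2]<.172)&(P[:,2]>.121)
b=np.array([.4877,-.265,.1154])
for k in range(3):
    Q=P[C]; Q=Q[abs(coildist(Q,b,np.array([0,0,1.])))<.004]
    x,r=fitcoil(Q,b,False); b=x
print(len(Q),x.round(4),r); print("free",*fitcoil(Q,b,True))
# pocket circle from first images: block top points hull centre, plus the pocket floor points
for n in("scene","top"):
    W=np.load(n+".npz")["W"].reshape(-1,3); nb=np.linalg.norm(W[:,:2]-[.488,-.264],axis=1)
    T=W[(nb<.085)&(abs(W[:,2]-.028)<.004)]
    H=cv2.minAreaRect((T[:,:2]*1e3).astype(np.float32)); F=W[(nb<.028)]
    print(n,H,"z in pocket",np.nanmedian(F[:,2]),"top",np.nanmedian(T[:,2]))
    # least squares square fit: centre by maximising points in 110 square
    best=min(((np.abs(R.from_euler('z',-a).apply(np.c_[T[:,:2]-[cx,cy],0*T[:,0]])[:,:2]).max(1)>.0555).sum()+0.,cx,cy,a) for cx in np.arange(.485,.4915,.0005) for cy in np.arange(-.268,-.2595,.0005) for a in (.25,.265))
    bs=[(cx,cy) for cx in np.arange(.485,.4915,.0005) for cy in np.arange(-.268,-.2595,.0005) if (np.abs(R.from_euler('z',-best[3]).apply(np.c_[T[:,:2]-[cx,cy],0*T[:,0]])[:,:2]).max(1)>.0555).sum()<=best[0]+1]
    print(best,np.mean(bs,0))
E
```

```text
229 [ 0.4876 -0.2651  0.1149] 0.0013053313489967734
free [ 0.48679274 -0.26455561  0.11500541  0.02613559 -0.01616333] 0.0012907434445387606
scene ((488.5246276855469, -265.3995361328125), (113.54425811767578, 110.39678192138672), 14.68570613861084) z in pocket 0.022379494993305007 top 0.02783594115289227
(np.float64(19.0), np.float64(0.4895), np.float64(-0.265), 0.25) [ 0.48975 -0.265  ]
top ((487.75457763671875, -263.1864013671875), (109.91658020019531, 111.33515930175781), 14.346631050109863) z in pocket 0.021206822367626017 top 0.027275685404094238
(np.float64(2.0), np.float64(0.488), np.float64(-0.263), 0.25) [ 0.48766667 -0.26316667]
```

Call:
apply_moves:
  steps:
    - [[-0.005,0,0.06],[0,0,0],0.3]
    - [[0,0,0.09],[0,0,0],0.3]
    - [[0,0,0.09],[0,0,0],0.3]
    - [[0,0,0.08],[0,0,0],0.3]
    - [[0,0,0.06],[0,0,0],0.3]
    - [[0,0,0.03],[0,0,0],0.3]
    - [[0,0,0],[0,0,0],0.3]
    - [[0,0,0],[0,0,0],0.3]

```text
clock: 8.35
eef_pos: [0.4887, -0.2644, 0.0669]
tool_rot: [0.034, 0.999, -0.0, -0.002]
ft_force: [0.3, -0.4, -0.6]
grip_width: 0.0338
grasp_force: 60.0
```

```bash
python3 - <<'E'
from h import *
o=bot.get_obs();e=o["eef_pos"];print(e,o["tool_rot"].round(4),o["grip_width"],o["ft_force"])
im,W,M=copper("scene",center=e[:2]); b=np.array([e[0],e[1],e[2]-.0333]); Q=W[M]; Q=Q[(Q[:,2]<b[2]+.056)&(Q[:,2]>b[2]+.006)]
for k in range(3):
    q=Q[abs(coildist(Q,b,np.array([0,0,1.])))<.004]; x,r=fitcoil(q,b,False); b=x
print(len(q),x.round(4),r)
cv2.imwrite("pics/c4.png",cv2.resize(cv2.cvtColor(im[130:220,130:230],cv2.COLOR_RGB2BGR),(660,594),interpolation=cv2.INTER_CUBIC))
E
```

```text
[ 0.48865459 -0.26439304  0.06690966] [ 3.360e-02  9.994e-01 -4.000e-04 -1.500e-03] 0.03384488489858429 [ 0.3401965  -0.36038723 -0.63500386]
195 [ 0.4883 -0.264   0.0337] 0.0013000653767630112
```

View pics/c4.png

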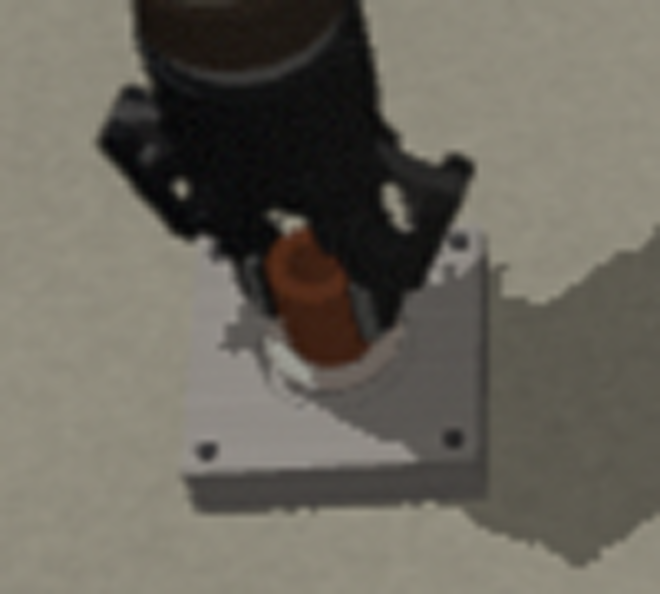

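The flange sits right over the pocket with its foot at about (330,385), and needs less than 1 mm of correction. I'll lower gently.

Call:
apply_moves:
  steps:
    - [[-0.002,-0.003,0.01],[0,0,0],0.3]
    - [[0,0,0.01],[0,0,0],0.3]
    - [[0,0,0.01],[0,0,0],0.3]
    - [[0,0,0.008],[0,0,0],0.3]
    - [[0,0,0.007],[0,0,0],0.3]
    - [[0,0,0.006],[0,0,0],0.3]
    - [[0,0,0],[0,0,0],0.3]
    - [[0,0,0],[0,0,0],0.3]

```text
clock: 9.07
eef_pos: [0.489, -0.2654, 0.0565]
tool_rot: [0.034, 0.999, -0.0, -0.001]
ft_force: [-0.2, 0.3, -0.5]
grip_width: 0.0336
grasp_force: 60.0
```

Call:
apply_moves:
  steps:
    - [[0,0,0.002],[0,0,0],0.3]
    - [[0,0,0.002],[0,0,0],0.3]
    - [[0,0,0.002],[0,0,0],0.3]
    - [[0,0,0],[0,0,0],0.3]
    - [[0,0,0],[0,0,0],0.3]
    - [[0,0,0],[0,0,0],0.3]
    - [[0,0,0],[0,0,0],0.3]
    - [[0,0,0],[0,0,0],0.3]

```text
clock: 9.73
eef_pos: [0.4891, -0.2655, 0.0556]
tool_rot: [0.034, 0.999, -0.001, -0.001]
ft_force: [0.3, 0.9, 0.0]
grip_width: 0.0336
grasp_force: 60.2
```

Call:
apply_moves:
  steps:
    - [[0,0,0.002],[0,0,0],0.3]
    - [[0,0,0.002],[0,0,0],0.3]
    - [[0,0,0.002],[0,0,0],0.3]
    - [[0,0,0],[0,0,0],0.3]
    - [[0,0,0],[0,0,0],0.3]
    - [[0,0,0],[0,0,0],0.3]
    - [[0,0,0],[0,0,0],0.3]
    - [[0,0,0],[0,0,0],0.3]

```text
clock: 10.4
eef_pos: [0.4891, -0.2655, 0.0555]
tool_rot: [0.034, 0.999, -0.001, -0.001]
ft_force: [-3.0, 1.3, 8.6]
grip_width: 0.0335
grasp_force: 61.2
```

Contact came at a TCP height of 0.0555 m, which matches the pocket floor. Release and retreat.

Call:
apply_moves:
  steps:
    - [[0,0,-0.002],[0,0,0],0.3]
    - [[0,0,0],[0,0,0],0.5]
    - [[0,0,0],[0,0,0],0.7]
    - [[0,0,0],[0,0,0],1.0]
    - [[0,0,0],[0,0,0],1.0]
    - [[0,0,0],[0,0,0],1.0]
    - [[0,0,0],[0,0,0],1.0]
    - [[0,0,0],[0,0,0],1.0]

```text
clock: 11.07
eef_pos: [0.4891, -0.2654, 0.0545]
tool_rot: [0.034, 0.999, -0.0, -0.001]
ft_force: [0.2, 0.1, -1.6]
grip_width: 0.0855
grasp_force: 0.0
```

Call:
apply_moves:
  steps:
    - [[0,0,-0.04],[0,0,0],1.0]
    - [[0,0,-0.08],[0,0,0],1.0]
    - [[0,0,-0.12],[0,0,0],1.0]
    - [[0,0,-0.15],[0,0,0],1.0]
    - [[0,0,-0.16],[0,0,0],1.0]
    - [[0,0,-0.16],[0,0,0],1.0]
    - [[0,0,-0.13],[0,0,0],1.0]
    - [[0,0,-0.06],[0,0,0],1.0]

```text
clock: 11.73
eef_pos: [0.491, -0.266, 0.2399]
tool_rot: [0.034, 0.999, -0.002, 0.002]
ft_force: [-0.4, -0.1, 0.3]
grip_width: 0.0854
grasp_force: 0.0
```

```bash
python3 - <<'E'
from h import *
o=bot.get_obs();print(o["eef_pos"])
yaw=np.radians(22)   # tool y along a handle-face normal
p,Rc=plan(o["eef_pos"],R.from_quat(o["tool_rot"]),[.6055,.015,.235],frame(yaw),24,3,1.0)
E
```

```text
[ 0.49100492 -0.26602317  0.23991692]
maxstep mm 12.72949331277565 deg 2.6999999999999997
[[[-0.02,0.06,0.001],[0.0,0.0,0.015],1.0],[[-0.017,0.061,0.001],[0.0,0.0,0.015],1.0],[[-0.014,0.062,0.001],[0.0,0.0,0.015],1.0],[[-0.011,0.062,0.001],[0.0,0.0,0.015],1.0],[[-0.008,0.063,0.001],[0.0,0.0,0.015],1.0],[[-0.005,0.063,0.001],[0.0,0.0,0.015],1.0],[[-0.002,0.063,0.001],[0.0,0.0,0.015],1.0],[[0.001,0.063,0.001],[0.0,0.0,0.015],1.0]]
[[[0.004,0.063,0.001],[0.0,0.0,0.015],1.0],[[0.006,0.063,0.001],[0.0,0.0,0.015],1.0],[[0.009,0.063,0.001],[0.0,0.0,0.015],1.0],[[0.012,0.062,0.001],[0.0,0.0,0.015],1.0],[[0.015,0.061,0.001],[0.0,0.0,0.015],1.0],[[0.018,0.061,0.001],[0.0,0.0,0.015],1.0],[[0.021,0.06,0.001],[0.0,0.0,0.015],1.0],[[0.024,0.058,0.001],[0.0,0.0,0.015],1.0]]
[[[0.027,0.057,0.001],[0.0,0.0,0.015],1.0],[[0.029,0.056,0.0],[0.0,0.0,0.014],1.0],[[0.032,0.055,0.001],[0.0,0.0,0.015],1.0],[[0.034,0.053,0.0],[0.0,0.0,0.014],1.0],[[0.037,0.051,0.001],[0.0,0.0,0.015],1.0],[[0.039,0.05,0.0],[0.0,0.001,0.014],1.0],[[0.041,0.048,0.001],[0.0,0.0,0.015],1.0],[[0.043,0.046,0.001],[0.0,0.001,0.014],1.0]]
end [0.6055 0.0149 0.2349] [5.588e-01 8.293e-01 8.000e-04 2.000e-04]
```

Call:
apply_moves:
  steps:
    - [[-0.02,0.06,0.001],[0.0,0.0,0.015],1.0]
    - [[-0.017,0.061,0.001],[0.0,0.0,0.015],1.0]
    - [[-0.014,0.062,0.001],[0.0,0.0,0.015],1.0]
    - [[-0.011,0.062,0.001],[0.0,0.0,0.015],1.0]
    - [[-0.008,0.063,0.001],[0.0,0.0,0.015],1.0]
    - [[-0.005,0.063,0.001],[0.0,0.0,0.015],1.0]
    - [[-0.002,0.063,0.001],[0.0,0.0,0.015],1.0]
    - [[0.001,0.063,0.001],[0.0,0.0,0.015],1.0]

```text
clock: 12.4
eef_pos: [0.5276, -0.1708, 0.2335]
tool_rot: [0.222, 0.975, -0.001, -0.001]
ft_force: [0.0, -0.5, -0.1]
grip_width: 0.0853
grasp_force: 0.0
```

Call:
apply_moves:
  steps:
    - [[0.004,0.063,0.001],[0.0,0.0,0.015],1.0]
    - [[0.006,0.063,0.001],[0.0,0.0,0.015],1.0]
    - [[0.009,0.063,0.001],[0.0,0.0,0.015],1.0]
    - [[0.012,0.062,0.001],[0.0,0.0,0.015],1.0]
    - [[0.015,0.061,0.001],[0.0,0.0,0.015],1.0]
    - [[0.018,0.061,0.001],[0.0,0.0,0.015],1.0]
    - [[0.021,0.06,0.001],[0.0,0.0,0.015],1.0]
    - [[0.024,0.058,0.001],[0.0,0.0,0.015],1.0]

```text
clock: 13.07
eef_pos: [0.5661, -0.0773, 0.2317]
tool_rot: [0.4, 0.916, -0.001, -0.001]
ft_force: [0.3, -0.5, -0.4]
grip_width: 0.0856
grasp_force: 0.0
```

Call:
apply_moves:
  steps:
    - [[0.027,0.057,0.001],[0.0,0.0,0.015],1.0]
    - [[0.029,0.056,0.0],[0.0,0.0,0.014],1.0]
    - [[0.032,0.055,0.001],[0.0,0.0,0.015],1.0]
    - [[0.034,0.053,0.0],[0.0,0.0,0.014],1.0]
    - [[0.037,0.051,0.001],[0.0,0.0,0.015],1.0]
    - [[0.039,0.05,0.0],[0.0,0.001,0.014],1.0]
    - [[0.041,0.048,0.001],[0.0,0.0,0.015],1.0]
    - [[0.043,0.046,0.001],[0.0,0.001,0.014],1.0]

```text
clock: 13.73
eef_pos: [0.6041, 0.0164, 0.2306]
tool_rot: [0.56, 0.829, 0.001, -0.003]
ft_force: [0.6, -1.1, 0.2]
grip_width: 0.0854
grasp_force: 0.0
```

Call:
apply_moves:
  steps:
    - [[0,0,0],[0,0,0],1.0]
    - [[0,0,0],[0,0,0],1.0]
    - [[0,0,0],[0,0,0],1.0]
    - [[0,0,0],[0,0,0],1.0]
    - [[0,0,0],[0,0,0],1.0]
    - [[0,0,0],[0,0,0],1.0]
    - [[0,0,0],[0,0,0],1.0]
    - [[0,0,0],[0,0,0],1.0]

```text
clock: 14.4
eef_pos: [0.604, 0.0154, 0.23]
tool_rot: [0.559, 0.829, 0.0, -0.004]
ft_force: [0.2, 0.3, 0.4]
grip_width: 0.0853
grasp_force: 0.0
```

```bash
python3 - <<'E'
from h import *
ex=[]
for i in range(4):
    for n in("scene","top"):
        im,W,M=copper(n,center=[.489,-.265]); Q=W[M]; Q=Q[(Q[:,2]<.08)&(Q[:,2]>.03)]
        b=np.array([.489,-.265,.022])
        for k in range(3):
            q=Q[abs(coildist(Q,b,np.array([0,0,1.])))<.004]; x,r=fitcoil(q,b,False); b=x
        if i in(0,3):print(n,len(q),x.round(4),r); print(" free",fitcoil(q,b,True)[0].round(4))
        if i==0:
            P=W.reshape(-1,3); nb=np.linalg.norm(P[:,:2]-[.489,-.264],axis=1)
            T=P[(nb<.018)&(P[:,2]>.068)&(P[:,2]<.08)];print(" top ring",len(T),np.median(T,0))
            P=P[np.linalg.norm(P[:,:2]-[.606,.015],axis=1)<.03]; T=P[(P[:,2]>.155)&(P[:,2]<.17)]
            if len(T)>20: print(" handle",cv2.minAreaRect((T[:,:2]*1e3).astype(np.float32)),len(T))
    o=bot.get_obs();ex.append(np.r_[o["eef_pos"],o["tool_rot"]])
print(np.mean(ex,0).round(5),np.std(ex,0).round(5),R.from_quat(o["tool_rot"]).as_matrix().round(4))
E
```

```text
scene 254 [ 0.4891 -0.2656  0.0226] 0.0012782839554130601
 free [ 0.4886 -0.2653  0.0226  0.0157 -0.0086]
 top ring 94 [ 0.48919713 -0.26365946  0.0715984 ]
 handle ((607.2786865234375, 13.693729400634766), (26.562824249267578, 24.732492446899414), 20.961217880249023) 94
top 117 [ 0.4881 -0.2638  0.0225] 0.0014574804047658596
 free [ 0.4894 -0.2631  0.0226 -0.0325 -0.0166]
 top ring 96 [ 0.48791425 -0.26372111  0.07133597]
scene 254 [ 0.489  -0.2655  0.0224] 0.0012624582455423338
 free [ 4.886e-01 -2.655e-01  2.250e-02  1.360e-02  2.000e-04]
top 118 [ 0.4887 -0.2636  0.022 ] 0.001507663962271835
 free [ 0.4863 -0.2631  0.022   0.0624 -0.0102]
[ 6.0403e-01  1.5700e-02  2.2990e-01  5.5884e-01  8.2927e-01  4.2000e-04
 -3.5500e-03] [1.e-05 7.e-05 3.e-05 4.e-05 3.e-05 1.e-05 2.e-05] [[-0.3755  0.9268 -0.0054]
 [ 0.9268  0.3755  0.0047]
 [ 0.0064 -0.0033 -1.    ]]
```

The coil is seated: its foot is at z = 0.022 and it is upright at about (0.489, -0.2655). Next I'll plan the probe grasp with the tool levelled.

```bash
python3 - <<'E'
from h import *
o=bot.get_obs()
Rg=frame(np.radians(21.8)); 
p,Rc=plan(o["eef_pos"],R.from_quat(o["tool_rot"]),[.6066,.0142,.200],Rg,6,4,1.0)
p,Rc=plan(p,Rc,[.6066,.0142,.131],Rg,8,4,1.0)
E
```

```text
maxstep mm 5.027802700981812 deg 0.09693296652842107
[[[-0.0022,0.0016,0.0249],[-0.0002,-0.0003,0.0002],1.0],[[-0.0021,0.0016,0.0249],[-0.0002,-0.0003,0.0002],1.0],[[-0.0021,0.0015,0.0249],[-0.0002,-0.0004,0.0003],1.0],[[-0.0021,0.0015,0.0249],[-0.0001,-0.0003,0.0002],1.0],[[-0.0021,0.0015,0.0249],[-0.0002,-0.0004,0.0003],1.0],[[-0.0021,0.0016,0.025],[-0.0001,-0.0003,0.0002],1.0]]
end [0.6066 0.0142 0.2   ] [ 5.606e-01  8.281e-01 -0.000e+00 -1.000e-04]
maxstep mm 8.64 deg 0.0
[[[0.0,0.0,0.0431],[0.0,0.0,0.0],1.0],[[0.0,0.0,0.0431],[0.0,0.0,0.0],1.0],[[0.0,0.0,0.0431],[0.0,0.0,0.0],1.0],[[0.0,0.0,0.0431],[0.0,0.0,0.0],1.0],[[0.0,0.0,0.0431],[0.0,0.0,0.0],1.0],[[0.0,0.0,0.0432],[0.0,0.0,0.0],1.0],[[0.0,0.0,0.0431],[0.0,0.0,0.0],1.0],[[0.0,0.0,0.0432],[0.0,0.0,0.0],1.0]]
end [0.6066 0.0142 0.131 ] [ 5.606e-01  8.281e-01 -0.000e+00 -1.000e-04]
```

Call:
apply_moves:
  steps:
    - [[-0.002,0.0015,0.025],[-0.0002,-0.0003,0.0002],1.0]
    - [[-0.002,0.0015,0.025],[-0.0002,-0.0003,0.0002],1.0]
    - [[-0.002,0.0015,0.025],[-0.0002,-0.0004,0.0003],1.0]
    - [[-0.002,0.0015,0.025],[-0.0001,-0.0003,0.0002],1.0]
    - [[-0.002,0.0015,0.025],[-0.0002,-0.0004,0.0003],1.0]
    - [[-0.0025,0.0015,0.025],[-0.0001,-0.0003,0.0002],1.0]
    - [[0,0,0],[0,0,0],1.0]
    - [[0,0,0],[0,0,0],1.0]

```text
clock: 15.47
eef_pos: [0.6063, 0.0141, 0.1993]
tool_rot: [0.561, 0.828, -0.0, -0.001]
ft_force: [0.7, 0.1, 0.4]
grip_width: 0.0852
grasp_force: 0.0
```

```bash
python3 - <<'E'
from h import *
o=bot.get_obs(); print(o["eef_pos"],R.from_quat(o["tool_rot"]).as_matrix().round(4))
im,W=cloud("scene")
P=W.reshape(-1,3); T=P[(np.linalg.norm(P[:,:2]-[.606,.015],axis=1)<.026)&(P[:,2]>.155)&(P[:,2]<.166)]
print(len(T),cv2.minAreaRect((T[:,:2]*1e3).astype(np.float32)))
cv2.imwrite("pics/c5.png",cv2.resize(cv2.cvtColor(im[160:280,220:340],cv2.COLOR_RGB2BGR),(600,600),interpolation=cv2.INTER_CUBIC))
E
```

```text
[0.60626699 0.01414177 0.19931968] [[-3.713e-01  9.285e-01 -1.200e-03]
 [ 9.285e-01  3.713e-01 -0.000e+00]
 [ 4.000e-04 -1.200e-03 -1.000e+00]]
63 ((610.9013061523438, 6.7573747634887695), (28.06459617614746, 10.660613059997559), 10.421051979064941)
```

View pics/c5.png

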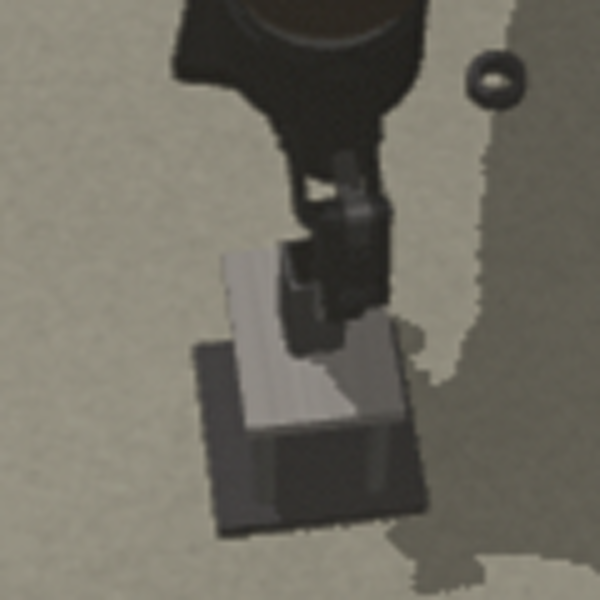

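The front finger hangs just in front of the handle, which is at about (310,310), and the fingers straddle it as planned. Descend and close.

Call:
apply_moves:
  steps:
    - [[0,0,0.04],[0,0,0],1.0]
    - [[0,0,0.06],[0,0,0],1.0]
    - [[0,0,0.06],[0,0,0],1.0]
    - [[0,0,0.06],[0,0,0],1.0]
    - [[0,0,0.06],[0,0,0],1.0]
    - [[0,0,0.04],[0,0,0],1.0]
    - [[0,0,0.02],[0,0,0],1.0]
    - [[0,0,0],[0,0,0],1.0]

```text
clock: 16.18
eef_pos: [0.6059, 0.0142, 0.1307]
tool_rot: [0.561, 0.828, -0.001, -0.001]
ft_force: [-0.2, -0.2, 0.6]
grip_width: 0.085
grasp_force: 0.0
```

Call:
apply_moves:
  steps:
    - [[0,0,0],[0,0,0],0.6]
    - [[0,0,0],[0,0,0],0.45]
    - [[0,0,0],[0,0,0],0.38]
    - [[0,0,0],[0,0,0],0.3]
    - [[0,0,0],[0,0,0],0.2]
    - [[0,0,0],[0,0,0],0.2]
    - [[0,0,0],[0,0,0],0.2]
    - [[0,0,0],[0,0,0],0.2]

```text
clock: 16.85
eef_pos: [0.607, 0.0142, 0.1326]
tool_rot: [0.561, 0.828, 0.0, 0.0]
ft_force: [-0.3, -0.3, 3.2]
grip_width: 0.0254
grasp_force: 59.1
```

Call:
apply_moves:
  steps:
    - [[0,0,-0.02],[0,0,0],0.2]
    - [[0,0,-0.05],[0,0,0],0.2]
    - [[0,0,-0.09],[0,0,0],0.2]
    - [[0,0,-0.1],[0,0,0],0.2]
    - [[0,0,-0.1],[0,0,0],0.2]
    - [[0,0,-0.1],[0,0,0],0.2]
    - [[0,0,-0.07],[0,0,0],0.2]
    - [[0,0,-0.02],[0,0,0],0.2]

```text
clock: 17.52
eef_pos: [0.6078, 0.0142, 0.2455]
tool_rot: [0.561, 0.828, 0.001, 0.002]
ft_force: [0.3, 0.4, -1.3]
grip_width: 0.0256
grasp_force: 59.0
```

```bash
python3 - <<'E'
from h import *
o=bot.get_obs(); print(o["eef_pos"],o["grip_width"])
# hover over the coil, offset +30 mm in x toward far side? straight above, tip ~45 mm over the coil top
p,Rc=plan(o["eef_pos"],R.from_quat(o["tool_rot"]),[.489,-.2655,.2400],frame(np.radians(21.8)),32,3,0.2,early=2)
E
```

```text
[0.60775925 0.01421179 0.24547581] 0.025594389348296907
maxstep mm 9.61873172512884 deg 0.18
[[[-0.034,-0.033,0.001],[0.0,0.0,0.0],0.2],[[-0.034,-0.033,0.001],[0.0,0.0,0.0],0.2],[[-0.034,-0.033,0.001],[0.0,0.0,0.0],0.2],[[-0.034,-0.034,0.001],[0.0,0.0,0.0],0.2],[[-0.034,-0.033,0.001],[0.0,0.0,0.0],0.2],[[-0.034,-0.034,0.001],[0.0,0.0,0.0],0.2],[[-0.034,-0.033,0.001],[0.0,0.0,0.0],0.2],[[-0.034,-0.034,0.001],[0.0,0.0,0.0],0.2]]
[[[-0.034,-0.033,0.001],[0.0,0.0,0.0],0.2],[[-0.034,-0.034,0.001],[0.0,0.0,0.0],0.2],[[-0.034,-0.033,0.001],[0.0,0.0,0.0],0.2],[[-0.034,-0.034,0.001],[0.0,0.0,0.0],0.2],[[-0.034,-0.033,0.001],[0.0,0.0,0.0],0.2],[[-0.033,-0.034,0.001],[0.0,0.0,0.0],0.2],[[-0.034,-0.033,0.001],[0.0,0.0,0.0],0.2],[[-0.033,-0.034,0.001],[0.0,0.0,0.0],0.2]]
[[[-0.034,-0.033,0.001],[0.0,0.0,0.0],0.2],[[-0.033,-0.034,0.0],[0.0,0.0,0.0],0.2],[[-0.034,-0.033,0.001],[0.0,0.0,0.0],0.2],[[-0.033,-0.034,0.0],[0.0,0.0,0.0],0.2],[[-0.034,-0.033,0.001],[0.0,0.0,0.0],0.2],[[-0.033,-0.034,0.0],[0.0,0.0,0.0],0.2],[[-0.034,-0.033,0.001],[0.0,0.0,0.0],0.2],[[-0.033,-0.034,0.0],[0.0,0.0,0.0],0.2]]
[[[-0.034,-0.033,0.001],[0.0,0.0,0.0],0.2],[[-0.033,-0.034,0.0],[0.0,0.0,0.0],0.2],[[-0.034,-0.033,0.001],[0.0,0.0,0.0],0.2],[[-0.033,-0.034,0.0],[0.0,0.0,0.0],0.2],[[-0.034,-0.033,0.001],[0.001,0.0,0.0],0.2],[[-0.033,-0.034,0.001],[0.0,0.001,0.0],0.2],[[-0.034,-0.033,0.0],[0.0,0.0,0.0],0.2],[[-0.033,-0.034,0.0],[0.0,0.0,0.0],0.2]]
end [ 0.489  -0.2655  0.2401] [ 5.607e-01  8.280e-01  1.000e-03 -2.000e-04]
```

Call:
apply_moves:
  steps:
    - [[-0.02,-0.02,0],[0,0,0],0.2]
    - [[-0.03,-0.03,0],[0,0,0],0.2]
    - [[-0.036,-0.0355,0],[0,0,0],0.2]
    - [[-0.036,-0.0355,0],[0,0,0],0.2]
    - [[-0.036,-0.0355,0],[0,0,0],0.2]
    - [[-0.036,-0.0355,0],[0,0,0],0.2]
    - [[-0.036,-0.0355,0],[0,0,0],0.2]
    - [[-0.036,-0.0355,0],[0,0,0],0.2]

```text
clock: 18.18
eef_pos: [0.5769, -0.056, 0.2418]
tool_rot: [0.561, 0.828, -0.0, -0.0]
ft_force: [-0.7, 0.2, -1.1]
grip_width: 0.0251
grasp_force: 59.0
```

Call:
apply_moves:
  steps:
    - [[-0.036,-0.0355,0],[0,0,0],0.2]
    - [[-0.036,-0.0355,0],[0,0,0],0.2]
    - [[-0.036,-0.0355,0],[0,0,0],0.2]
    - [[-0.036,-0.0355,0],[0,0,0],0.2]
    - [[-0.036,-0.0355,0],[0,0,0],0.2]
    - [[-0.036,-0.0355,0],[0,0,0],0.2]
    - [[-0.036,-0.0355,0],[0,0,0],0.2]
    - [[-0.036,-0.0355,0],[0,0,0],0.2]

```text
clock: 18.85
eef_pos: [0.5457, -0.1302, 0.2419]
tool_rot: [0.561, 0.828, -0.0, -0.0]
ft_force: [0.9, -0.6, -0.9]
grip_width: 0.0255
grasp_force: 59.0
```

Call:
apply_moves:
  steps:
    - [[-0.036,-0.0355,0],[0,0,0],0.2]
    - [[-0.036,-0.0355,0],[0,0,0],0.2]
    - [[-0.036,-0.0355,0],[0,0,0],0.2]
    - [[-0.036,-0.0355,0],[0,0,0],0.2]
    - [[-0.036,-0.0355,0],[0,0,0],0.2]
    - [[-0.036,-0.0355,0],[0,0,0],0.2]
    - [[-0.036,-0.0355,0],[0,0,0],0.2]
    - [[-0.036,-0.0355,0],[0,0,0],0.2]

```text
clock: 19.52
eef_pos: [0.5144, -0.2048, 0.2419]
tool_rot: [0.561, 0.828, -0.0, -0.0]
ft_force: [-0.2, 1.0, -1.4]
grip_width: 0.0252
grasp_force: 59.0
```

Call:
apply_moves:
  steps:
    - [[-0.036,-0.0355,0],[0,0,0],0.2]
    - [[-0.036,-0.0355,0],[0,0,0],0.2]
    - [[-0.03,-0.03,0],[0,0,0],0.2]
    - [[-0.02,-0.02,0],[0,0,0],0.2]
    - [[-0.015,-0.015,0],[0,0,0],0.2]
    - [[-0.01,-0.01,0],[0,0,0],0.2]
    - [[0,0,0],[0,0,0],0.2]
    - [[0,0,0],[0,0,0],0.2]

```text
clock: 20.18
eef_pos: [0.4986, -0.2419, 0.2419]
tool_rot: [0.561, 0.828, 0.0, -0.0]
ft_force: [0.8, 0.6, -0.5]
grip_width: 0.0254
grasp_force: 59.0
```

```bash
python3 - <<'E'
from h import *
L=[]
for n in("scene","top"):
    im,W=cloud(n); np.savez(n+"3",im=im,W=W)
    o=bot.get_obs(); print(o["eef_pos"],o["ft_force"],R.from_quat(o["tool_rot"]).as_matrix().round(4).tolist())
    a,b=(130,90) if n=="scene" else (310,180)
    L.append(cv2.resize(cv2.cvtColor(im[b:b+120,a:a+90],cv2.COLOR_RGB2BGR),(400,533),interpolation=cv2.INTER_CUBIC))
    P=W.reshape(-1,3); d=np.linalg.norm(P[:,:2]-o["eef_pos"][:2],axis=1)
    for lo,hi in((.13,.15),(.15,.17),(.17,.19),(.19,.205),(.205,.222)):
        T=P[(d<.025)&(P[:,2]>lo)&(P[:,2]<hi)]; print(n,lo,len(T),T.mean(0) if len(T) else"")
cv2.imwrite("pics/c6.png",np.hstack(L))
E
```

```text
[ 0.49869706 -0.24177401  0.24187438] [-0.34645573  0.2630772  -1.19540146] [[-0.3717, 0.9284, -0.0001], [0.9284, 0.3717, 0.0002], [0.0003, -0.0, -1.0]]
scene 0.13 19 [ 0.50139456 -0.24024029  0.14055609]
scene 0.15 20 [ 0.50137134 -0.24053853  0.16135041]
scene 0.17 18 [ 0.50146344 -0.24045943  0.18082334]
scene 0.19 9 [ 0.50189464 -0.24060092  0.19476672]
scene 0.205 30 [ 0.50933917 -0.23576025  0.21514438]
[ 0.49874711 -0.24169695  0.24189654] [-0.23227436  0.01833901 -1.16086943] [[-0.3719, 0.9283, -0.0001], [0.9283, 0.3719, 0.0002], [0.0002, 0.0, -1.0]]
top 0.13 5 [ 0.49824132 -0.23673292  0.14096585]
top 0.15 5 [ 0.49715371 -0.23640798  0.15893034]
top 0.17 0 
top 0.19 0 
top 0.205 14 [ 0.49233075 -0.22853338  0.21574345]
```

View pics/c6.png

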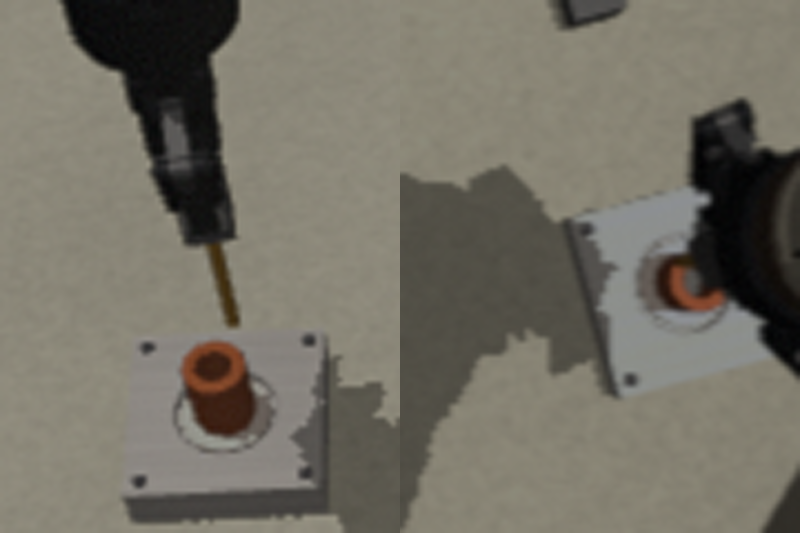

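The left crop shows the stem hanging vertically, tip near (232,325), above and behind the coil's bore at (213,365). The move stopped about 25 mm short. I'll fit the stem axis and correct from that.

```bash
cat >> h.py <<'E'
def fitstem(W,e,zlo,zhi,r=.004,rad=.014):
    P=W.reshape(-1,3);P=P[(np.linalg.norm(P[:,:2]-np.array(e[:2]),axis=1)<rad)&(P[:,2]>zlo)&(P[:,2]<zhi)]; zm=(zlo+zhi)/2
    def f(v):
        c=np.array([v[0],v[1],zm]);a=np.array([v[2],v[3],1]);a/=np.linalg.norm(a);q=P-c
        return np.linalg.norm(q-(q@a)[:,None]*a,axis=1)-r
    s=least_squares(f,[e[0],e[1],0,0],loss="soft_l1",f_scale=.001,x_scale=.01)
    s0=least_squares(lambda v:f([v[0],v[1],0,0]),e[:2],loss="soft_l1",f_scale=.001,x_scale=.01)
    return len(P),s.x.round(4),s0.x.round(4),np.sqrt(np.mean(s0.fun**2)).round(4),P[:,2].min()
E
python3 - <<'E'
from h import *
o=bot.get_obs();e=o["eef_pos"]
for n in("scene","top"):
    c=get_calibration(n);Rm=cv2.Rodrigues(np.array(c["rvec"],float))[0];print(n,"cam at",(-Rm.T@np.ravel(c["tvec"])).round(3))
    print(fitstem(np.load(n+"3.npz")["W"],e,.118,.198))
A=[]
for k in range(8):
    im,W=cloud("scene"); A.append(np.r_[fitstem(W,e,.118,.198)[1],fitstem(W,e,.118,.198)[2]])
print(np.mean(A,0).round(4),np.std(A,0).round(4)); print(e)
E
```

```text
scene cam at [1.147 0.092 1.064]Traceback (most recent call last):
  File "<stdin>", line 5, in <module>
  File "h.py", line 51, in fitstem
    s0=least_squares(lambda v:f([v[0],v[1],0,0]),e[:2],loss="soft_l1",f_scale=.001,x_scale=.01)
    return func(*args, **kwargs)
    vector_fun = VectorFunction(
        fun_wrapped,
    ...<6 lines>...
        workers=workers
    )
    self._update_fun()
    ~~~~~~~~~~~~~~~~^^
    self.f = self.fun_wrapped(xp_copy(self.x))
             ~~~~~~~~~~~~~~~~^^^^^^^^^^^^^^^^^
    return np.atleast_1d(self.fun(x))
                         ~~~~~~~~^^^
    return self.f(x, *self.args, **self.kwargs)
           ~~~~~~^^^^^^^^^^^^^^^^^^^^^^^^^^^^^^
  File "h.py", line 51, in <lambda>
    s0=least_squares(lambda v:f([v[0],v[1],0,0]),e[:2],loss="soft_l1",f_scale=.001,x_scale=.01)
                              ~^^^^^^^^^^^^^^^^^
  File "h.py", line 48, in f
    c=np.array([v[0],v[1],zm]);a=np.array([v[2],v[3],1]);a/=np.linalg.norm(a);q=P-c
                                                         ^^^^^^^^^^^^^^^^^^^^
numpy._core._exceptions._UFuncOutputCastingError: Cannot cast ufunc 'divide' output from dtype('float64') to dtype('int64') with casting rule 'same_kind'
```

```bash
sed -i 's/v\[3\],1\]);a\/=/v[3],1.]);a\/=/' h.py
python3 - <<'E'
from h import *
o=bot.get_obs();e=o["eef_pos"];print(e)
A=[];B=[]
for k in range(6):
    im,W,M=copper("scene",center=[.489,-.265]); n,f,u,r,zm=fitstem(W,e,.118,.198); A.append(np.r_[f,u,r,zm])
    Q=W[M]; Q=Q[(Q[:,2]<.08)&(Q[:,2]>.03)]; b=np.array([.489,-.2655,.022])
    for j in range(3):
        q=Q[abs(coildist(Q,b,np.array([0,0,1.])))<.004]; b,_=fitcoil(q,b,False)
    B.append(b)
print(n,"stem free+upright",np.mean(A,0).round(4),np.std(A,0).round(4)); print("coil",np.mean(B,0).round(4),np.std(B,0).round(4))
E
```

```text
[ 0.49874711 -0.24169695  0.24189654]
66 stem free+upright [ 0.4987 -0.2413  0.0037  0.0048  0.4987 -0.2413  0.001   0.1299] [0.0002 0.0002 0.0116 0.0085 0.0001 0.0001 0.0001 0.001 ]
coil [ 0.489  -0.2657  0.0224] [0.0001 0.0001 0.0002]
```

Call:
apply_moves:
  steps:
    - [[-0.016,-0.015,0],[0,0,0],0.2]
    - [[-0.016,-0.015,0],[0,0,0],0.2]
    - [[-0.016,-0.015,0],[0,0,0],0.2]
    - [[-0.016,-0.015,0],[0,0,0],0.2]
    - [[-0.016,-0.015,0],[0,0,0],0.2]
    - [[-0.015,-0.0155,0],[0,0,0],0.2]
    - [[0,0,0],[0,0,0],0.2]
    - [[0,0,0],[0,0,0],0.2]

```text
clock: 21.25
eef_pos: [0.4886, -0.2668, 0.2419]
tool_rot: [0.561, 0.828, 0.0, -0.0]
ft_force: [0.6, 0.4, -1.0]
grip_width: 0.0254
grasp_force: 59.0
```

```bash
python3 - <<'E'
from h import *
e=bot.get_obs()["eef_pos"];A=[]
for k in range(6):
    im,W=cloud("scene"); n,f,u,r,zm=fitstem(W,e,.118,.198); A.append(np.r_[f,u,r,zm])
o=bot.get_obs();print(o["eef_pos"],R.from_quat(o["tool_rot"]).as_matrix()[:,2].round(4)); print(n,np.mean(A,0).round(4))
E
```

```text
[ 0.48891188 -0.26619931  0.24192764] [-1.e-04  0.e+00 -1.e+00]
66 [ 0.4887 -0.2662  0.0079  0.0032  0.4888 -0.2662  0.001   0.1289]
```

Call:
apply_moves:
  steps:
    - [[0.0015,0.0015,0.02],[0,0,0],0.2]
    - [[0,0,0.04],[0,0,0],0.2]
    - [[0,0,0.05],[0,0,0],0.2]
    - [[0,0,0.05],[0,0,0],0.2]
    - [[0,0,0.03],[0,0,0],0.2]
    - [[0,0,0.02],[0,0,0],0.2]
    - [[0,0,0],[0,0,0],0.2]
    - [[0,0,0],[0,0,0],0.2]

```text
clock: 22.22
eef_pos: [0.4889, -0.266, 0.1996]
tool_rot: [0.561, 0.828, -0.0, -0.0]
ft_force: [1.0, 0.0, -0.4]
grip_width: 0.025
grasp_force: 59.0
```

```bash
python3 - <<'E'
from h import *
e=bot.get_obs()["eef_pos"];A=[]
for k in range(4):
    im,W=cloud("scene"); n,f,u,r,zm=fitstem(W,e,.092,.155); A.append(np.r_[f,u,r,zm])
o=bot.get_obs();print(o["eef_pos"],R.from_quat(o["tool_rot"]).as_matrix()[:,2].round(4)); print(n,np.mean(A,0).round(4))
L=[cv2.resize(cv2.cvtColor(im[130:210,140:220],cv2.COLOR_RGB2BGR),(400,400),interpolation=cv2.INTER_CUBIC)]
im,W=cloud("top");L.append(cv2.resize(cv2.cvtColor(im[200:280,335:415],cv2.COLOR_RGB2BGR),(400,400),interpolation=cv2.INTER_CUBIC))
cv2.imwrite("pics/c7.png",np.hstack(L))
E
```

```text
[ 0.48934468 -0.2662426   0.20051818] [ 1.e-03 -6.e-04 -1.e+00]
57 [ 4.890e-01 -2.661e-01  1.000e-04  4.800e-03  4.890e-01 -2.661e-01
  1.100e-03  9.250e-02]
```

View pics/c7.png

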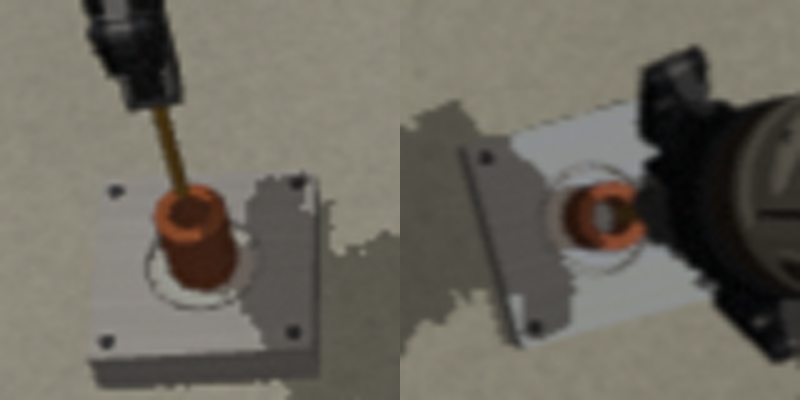

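Both views show the tip just over the bore, near (180,190) left and (625,215) right, consistent with perspective. The fit puts the stem within 0.4 mm of the coil axis. I'll lower in.

Call:
apply_moves:
  steps:
    - [[0.002,0.0005,0.01],[0,0,0],0.2]
    - [[0,0,0.02],[0,0,0],0.2]
    - [[0,0,0.02],[0,0,0],0.2]
    - [[0,0,0.02],[0,0,0],0.2]
    - [[0,0,0.02],[0,0,0],0.2]
    - [[0,0,0.01],[0,0,0],0.2]
    - [[0,0,0],[0,0,0],0.2]
    - [[0,0,0],[0,0,0],0.2]

```text
clock: 23.13
eef_pos: [0.4888, -0.2656, 0.1796]
tool_rot: [0.561, 0.828, -0.0, -0.0]
ft_force: [-0.3, 1.0, -1.3]
grip_width: 0.0257
grasp_force: 59.0
```

Call:
apply_moves:
  steps:
    - [[0,0,0.015],[0,0,0],0.2]
    - [[0,0,0.02],[0,0,0],0.2]
    - [[0,0,0.02],[0,0,0],0.2]
    - [[0,0,0.02],[0,0,0],0.2]
    - [[0,0,0.018],[0,0,0],0.2]
    - [[0,0,0.01],[0,0,0],0.2]
    - [[0,0,0],[0,0,0],0.2]
    - [[0,0,0],[0,0,0],0.2]

```text
clock: 23.8
eef_pos: [0.4889, -0.2656, 0.1591]
tool_rot: [0.561, 0.828, -0.0, -0.0]
ft_force: [-0.8, -0.4, -0.1]
grip_width: 0.0255
grasp_force: 59.0
```

```bash
python3 - <<'E'
from h import *
e=bot.get_obs()["eef_pos"];A=[];B=[]
for k in range(6):
    im,W,M=copper("scene",center=[.489,-.265]); n,f,u,r,zm=fitstem(W,e,.078,.116); A.append(np.r_[f,u,r])
    Q=W[M]; Q=Q[(Q[:,2]<.074)&(Q[:,2]>.03)]; b=np.array([.489,-.2655,.022])
    for j in range(3):
        q=Q[abs(coildist(Q,b,np.array([0,0,1.])))<.004]; b,_=fitcoil(q,b,False)
    B.append(b)
    if k==5:
        P=W.reshape(-1,3);T=P[(np.linalg.norm(P[:,:2]-e[:2],axis=1)<.02)&(P[:,2]>.08)&(P[:,2]<.19)];i=im.reshape(-1,3)
        dark=T[(np.linalg.norm(T[:,:2]-np.mean(A,0)[4:6],axis=1)>.009)]; print("lowest handle pts",np.sort(dark[:,2])[:6].round(4))
o=bot.get_obs();print(o["eef_pos"],o["ft_force"],o["joint_vel"].round(4),R.from_quat(o["tool_rot"]).as_matrix()[:,2].round(4)); print(n,"stem",np.mean(A,0).round(4),"coil",np.mean(B,0).round(4))
cv2.imwrite("pics/c8.png",cv2.resize(cv2.cvtColor(im[120:210,130:220],cv2.COLOR_RGB2BGR),(540,540),interpolation=cv2.INTER_CUBIC))
E
```

```text
lowest handle pts [0.1242 0.1267 0.1271 0.1281 0.13   0.1301]
[ 0.4890663  -0.26567172  0.15953974] [-0.52303168  0.13742756 -0.90298846] [-0.001   0.     -0.001  -0.      0.0005  0.001 ] [ 3.e-04 -2.e-04 -1.e+00]
30 stem [ 4.889e-01 -2.654e-01 -2.000e-04  1.050e-02  4.889e-01 -2.655e-01
  1.000e-03] coil [ 0.489  -0.2655  0.022 ]
```

View pics/c8.png

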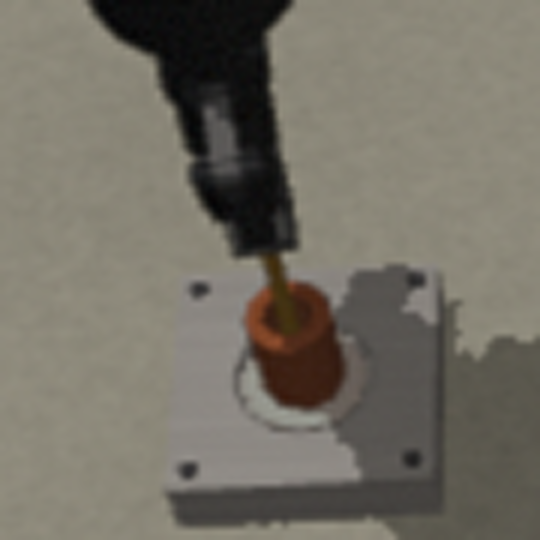

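The stem stands centred in the bore near (288,310). It is within about 0.1 mm of the coil axis, the tip is at z ≈ 0.047 and the arm is still, so I'm handing in.

```bash
python3 -c "
from workcell import bot
print(bot.job_done())"
```

```text
the job is handed in; nothing more can be done
None
```

The job is handed in at about 24 s of the 69 s allowed: the coil is home in the pocket, and the probe is held upright and still, within about 0.1 mm of the bore's axis, its tip about half-way down. I saw no contact between the probe and the coil in the force readings or pictures; the judge's verdict was not shown.

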